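# Seat the needle valve of the engine leak-test rig, then set its opening

### The job

Set the needle valve of the leak-test rig beside the engine: first turn the blue bar handle clockwise until you feel it bite on its springy seat, holding it there for a moment but never forcing it hard. Then open it counterclockwise, by about half a turn, until the red end of the handle stands over the green mark on the dial, and let go, leaving the cup, screwdriver and spanner beside the rig where they lie.

Things in the scene. Friction and masses are not known exactly. Their poses are not given: they have to be found in the camera images.
- hub (a point): Centre of the needle valve's blue bar handle, on its upright turning axis. The bar is level, 100 mm long, 16 mm wide, 28 mm high (14 mm above and below this point), with one red end. A white dial 140 mm across lies 34 mm below. The valve stands on a dark steel plate, 250 x 150 mm; a gauge on that plate, 125 mm from the axis, tops out 20 mm below this point.
- pointer (a point): Outer end of the handle's red half, 50 mm from the axis, at mid-height of the bar: the pointer. From hub to pointer is the bar's direction.
- mark_tip (a point): Point on the green mark painted on the dial, 50 mm from the axis (the mark itself is 8 mm wide and runs from 42 to 68 mm). It shows the wanted opening. The broad black mark on the dial is the shut position.
- needle (a joint): Opening of the valve (rad): 0 when shut, growing as the handle turns counterclockwise seen from above, to at most 4.4. Stays where it is left (about 0.12 N m of friction).
- seat (a joint): Squeeze of the valve's springy seat (rad): 0 while the valve is open or only just shut. Turned on clockwise past shut, the handle resists up to 0.3 N m, then yields by 1 rad per N m and this goes negative (-0.1 at 0.4 N m). It springs back when let go. Crushed at -0.35.
- cup: Bystander: open black plastic cup, 60 mm across, 65 mm tall. Origin at its underside.
- driver: Bystander: blue-handled screwdriver, 160 mm long, lying flat. Origin at its underside.
- spanner: Bystander: steel spanner, 170 mm long, lying flat. Origin at its underside.

How it is judged:
By the outcome, as a careful person would: the job done as asked, in the order asked, and still so for the second after the job is handed in, with the robot touching nothing.
It also fails if it takes over 64 s, if anything falls off the work surface, if the arm or the gripper's body presses on something with over 40 N, if the wrist force passes 120 N, or if a joint passes its speed limit or range.

### The arm

A 6-joint arm with a two-finger parallel gripper is mounted at the origin on the work surface. World frame = base frame: x ahead of the robot, y to its left, z up, the work surface at z = 0. Lengths are in m, angles in rad, forces in N, time in s.
With the tool pointing down it reaches from about 0.25 to 0.725 m from the base axis. Payload 4 kg.
Tool frame: the origin (TCP) lies at the very end of the fingers, on their centre line; the grasp point (between the pads) lies 19 mm behind it; z points along the fingers, y is the line along which they close (so a half turn about z gives the same grasp; the last joint's range is limited). The gripper opens to 85 mm and grips with 20 to 120 N. Pads are 22 mm wide; open, the fingers measure 114 mm over their backs; the gripper's body (76 mm by 85 mm) begins 54 mm behind the grasp point. The pads swing forward as they close: fully open they stand 13 mm farther back than shut.
Start: joints at [-1.112, 0.241, 0.005, 1.335, 0, 1.571], TCP at [0.221, -0.448, 0.231] pointing down, gripper open.
Joint ranges: [-2.72, 2.72], [-1.05, 1.87], [-1.09, 1.28], [-1.99, 2.15], [-1.42, 1.44], [-3.14, 3.14]. Speed limits (rad/s): [2.79, 2.79, 3.14, 3.14, 3.14, 3.14].

### API

Orientations are given as a unit quaternion [x, y, z, w].
In Python, from workcell import * gives the robot as it stands. The module is installed in compiled form; this text tells all that it offers.
- The arm moves only by the tool send_rows, never from a script. Its argument "steps" is text: rows parted by semicolons, each of 7 numbers parted by spaces: the opening, from -1 (shut) to 1 (fully open), then the shift along the world's x, y, z in m, then the turn, a rotation vector about the world's x, y, z in rad. A call has exactly 5 rows; each row shifts and turns the commanded pose from where the row before left it; what a row does not reach is not made up. A row lasts 1/12 s, in which the tool goes at most 41.7 mm and 7.16 degrees, less where a joint would pass 70% of its speed; a pose out of reach is approached as far as the arm can. A call is refused whole if a number of a shift passes 0.0417 or a number of a turn 0.125, either way. A call with a gripper value outside its range is refused whole. The fingers move at their own pace and stop on an object; the grip force is fixed at half the most. Time passes only in rows, so rows that do not move let the fingers close, or fill a call up. It gives the time, the measured TCP pose, the force, the opening and the grip force at its end, in the units of the state.
- get_obs(): the state, without advancing time (a new reading comes with each control period).
- camera(name): name is "scene" or "top" or "wrist"; returns a dict with "frame" (400x640x3 uint8, red, green, blue), "range_z" (400x640 float32, m along the optical axis (not along the pixel's ray), 0 where there is no reading), "camera_matrix" (3x3 intrinsics, pixels), "extrinsics" (4x4, takes a point from world to camera coordinates); the wrist camera has in their place "T_tool_cam" (4x4, takes a point from camera to tool coordinates, whose origin is the TCP and whose axes are the flange's). Camera axes: x right, y down, z forward; pixel columns grow to the right and rows downward; lengths in m; the calibration is good to about 2 mm. A picture is of the moment at which its call begins: read the wrist's pose just before it.
- job_done(): hands the job in; it is judged then, once.
The state is a dict: "clock": time; "joint_pos": joint angles; "joint_vel": joint speeds; "tau": joint torques, N m; "eef_pos": TCP position; "tool_rot": TCP orientation; "ft_force": force on the tool from outside, world axes, zero at the start; "ft_torque": the same for the moment, N m; "grip_width": finger opening in m; "grasp_force": force on a finger pad.
Only numpy, scipy, OpenCV 4.12 (cv2) and the standard library are available. Lean on these libraries where they do the work, as an engineer would, in place of code of your own. Each camera call takes 0.05 s, during which the arm holds its last target. There are 200 camera calls.

## Working session

There is one attempt and no reset: what is moved stays moved. The work goes in short steps, Python scripts to look and compute and a tool call to move; the robot and the scene stay as the last step left them, time stands still between calls to the robot, and variables do not carry over. Pictures are saved under pics/ and viewed, at most 10 in all, crops included, and the job is handed in when it is done.

Besides the shell and the picture viewer there is one more tool, called after "Emit:" by a JSON object that holds its "op" and its "data", one argument or row to a line. send_rows: Moves the arm, as the interface text tells. Its arguments: {"type":"object","properties":{"steps":{"type":"string"}},"required":["steps"]}

```bash
mkdir -p pics; python3 - <<'E'
from workcell import *
import cv2,numpy as np,pickle
o=get_obs();print({k:np.round(v,3) for k,v in o.items()})
d={n:camera(n) for n in("scene","top")}
pickle.dump(d,open('d0.pkl','wb'))
for n in d:cv2.imwrite(f'pics/{n}0.png',d[n]["frame"][...,::-1]);print(n,d[n]["camera_matrix"],d[n]["extrinsics"])
E
```

```text
{'clock': np.float64(0.0), 'joint_pos': array([-1.112,  0.241,  0.004,  1.335, -0.   ,  1.571]), 'joint_vel': array([-0.001, -0.001, -0.001, -0.001, -0.   , -0.   ]), 'tau': array([-1.0000e-03, -3.7231e+01,  2.5241e+01,  1.7000e-02, -0.0000e+00,
        0.0000e+00]), 'eef_pos': array([ 0.221, -0.448,  0.23 ]), 'tool_rot': array([ 0.974,  0.227, -0.   , -0.001]), 'ft_force': array([-0.346,  0.154, -0.298]), 'ft_torque': array([ 0.055,  0.005, -0.006]), 'grasp_force': np.float64(0.0), 'grip_width': np.float64(0.085)}
scene [[362.91917969   0.         327.26809255]
 [  0.         362.91917969 197.29573508]
 [  0.           0.           1.        ]] [[-0.45453808  0.89053651  0.01843517  0.25952242]
 [ 0.55442097  0.29905912 -0.7766473  -0.23866108]
 [-0.69714599 -0.34279492 -0.62966587  1.08755118]
 [ 0.          0.          0.          1.        ]]
top [[421.59297248   0.         321.01293868]
 [  0.         421.59297248 197.77231004]
 [  0.           0.           1.        ]] [[-2.29849953e-03 -9.99964911e-01  8.05569495e-03 -2.72420560e-02]
 [-9.81835570e-01  7.28347824e-04 -1.89732399e-01  5.78820474e-01]
 [ 1.89719874e-01 -8.34546767e-03 -9.81802792e-01  8.40177216e-01]
 [ 0.00000000e+00  0.00000000e+00  0.00000000e+00  1.00000000e+00]]
```

View pics/top0.png

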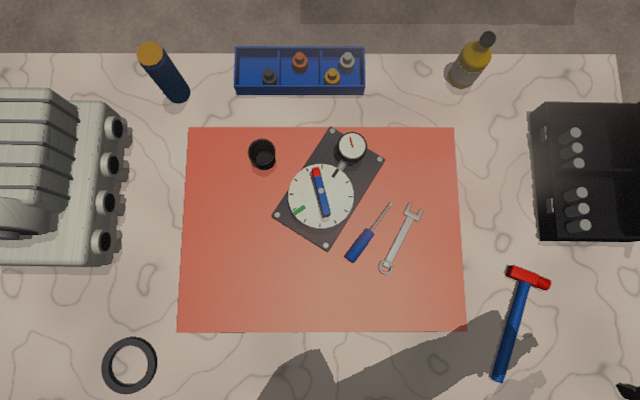

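View pics/scene0.png

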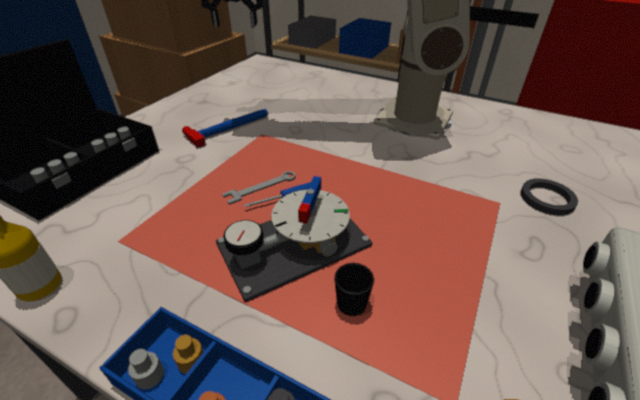

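The top view shows the dial centred near (321,196), with the red end up at (316,172), the green mark lower left at (298,210), and the black shut mark towards the gauge at about (336,172). In the scene view the handle is at about (310,200) and the cup at (353,288).

```bash
cat > h.py <<'E'
import cv2,numpy as np
def inv(c): return np.linalg.inv(c["extrinsics"])
def ray(c,uv,z):
    K=np.linalg.inv(c["camera_matrix"]);T=inv(c)
    uv=np.atleast_2d(uv).astype(float)
    d=np.c_[uv,np.ones(len(uv))]@K.T@T[:3,:3].T;o=T[:3,3]
    return o+d*((z-o[2])/d[:,2])[:,None]
def cloud(c):
    v,u=np.mgrid[:400,:640];K=np.linalg.inv(c["camera_matrix"]);T=inv(c)
    p=np.stack([u,v,np.ones_like(u)],-1)@K.T*c["range_z"][...,None]
    return p@T[:3,:3].T+T[:3,3]
E
python3 - <<'E'
import pickle;from h import *
d=pickle.load(open('d0.pkl','rb'))
for n,box in(("top",(150,245,270,385)),("scene",(165,260,245,365))):
    c=d[n];P=cloud(c);h=cv2.cvtColor(c["frame"],cv2.COLOR_RGB2HSV).astype(int);H,S,V=h[...,0],h[...,1],h[...,2]
    b=np.zeros((400,640),bool);b[box[0]:box[1],box[2]:box[3]]=1
    hi=P[...,2]
    M={"red":b&((H<6)|(H>174))&(S>190),"blue":b&(H>100)&(H<130)&(S>140),"green":b&(H>40)&(H<85)&(S>90),"dial":b&(S<60)&(V>140)}
    for k,m in M.items():
        m=m.astype(np.uint8);nn,l,st,ce=cv2.connectedComponentsWithStats(m)
        if nn<2: print(n,k,'none');continue
        i=1+np.argmax(st[1:,4]);q=l==i;p=P[q]
        print(n,k,st[i],ce[i].round(1),"med",np.median(p,0).round(4),"z pct",np.percentile(p[:,2],[5,50,90]).round(4))
        if k=="dial":
            hull=cv2.convexHull(np.argwhere(q)[:,::-1].astype(np.float32));print(cv2.fitEllipse(hull))
            z=np.median(p[:,2]);r=ray(c,hull[:,0],z);cc,rr=cv2.minEnclosingCircle(r[:,:2].astype(np.float32));print("dial circle",cc,rr,z)
c=d["top"];s=c["frame"][145:255,265:390,::-1]
cv2.imwrite('pics/c.png',cv2.resize(s,None,fx=5,fy=5,interpolation=cv2.INTER_CUBIC))
E
```

```text
top red [312 168   8   9  55] [315.5 171.6] med [ 0.6219 -0.0157  0.1102] z pct [0.1063 0.1102 0.1125]
top blue [318 192  11  18 108] [323.2 200.7] med [ 0.5617 -0.0316  0.1103] z pct [0.1079 0.1103 0.1122]
top green [294 206  11   9  37] [298.9 209.8] med [0.5514 0.0181 0.0642] z pct [0.0625 0.0642 0.0661]
top dial [ 288  164   66   64 2689] [321.1 196.1] med [ 0.5811 -0.0321  0.0626] z pct [0.0598 0.0626 0.0646]
((321.27264404296875, 194.6179962158203), (64.52312469482422, 68.14014434814453), 45.1621208190918)
dial circle (0.5889642238616943, -0.030041256919503212) 0.0756981298327446 0.06258039060049703
scene red [299 204  11  19 171] [304.1 212.5] med [ 0.6324 -0.0139  0.1072] z pct [0.0916 0.1072 0.1127]
scene blue [282 177  38  33 361] [307.1 190.8] med [ 0.5627 -0.0304  0.1102] z pct [0.023  0.1102 0.1125]
scene green [335 209  13   3  32] [341.5 210.2] med [0.5546 0.0197 0.0654] z pct [0.0646 0.0654 0.0663]
scene dial [ 272  191   77   50 2144] [310.3 216.6] med [ 0.5955 -0.0153  0.064 ] z pct [0.0628 0.064  0.0649]
((310.0713195800781, 215.02687072753906), (50.97553253173828, 76.89640045166016), 89.01465606689453)
dial circle (0.5856552124023438, -0.028294028714299202) 0.06896447390317917 0.06399463249357887
```

View pics/c.png

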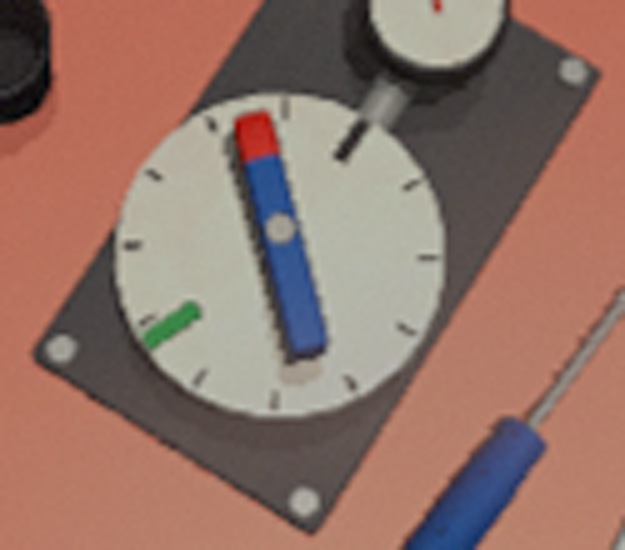

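The crop shows the bar from the red end (252,115) to the blue end (310,352), with the hub screw at (280,228). The green mark runs (200,308)–(148,340) and the black mark (342,155)–(365,122). Bar top z is 0.110 and the dial is 0.063, which matches the sizes given.

```bash
python3 - <<'E'
import pickle;from h import *
d=pickle.load(open('d0.pkl','rb'));c=d["top"]
f=lambda *p:np.array([265-.4,145-.4])+np.array(p)/5.
g=lambda p,z:ray(c,f(*p),z)[0]
r,b,h=g((252,115),.1105),g((310,352),.1105),g((280,228),.1105)
gi,go,ki,ko=[g(p,.063) for p in((200,308),(148,340),(342,155),(365,122))]
dl=[g(p,.063) for p in((115,245),(445,245),(280,92),(278,418))]
print(r,b,h,np.linalg.norm(r-b),(r+b)/2)
dc=np.array([(dl[2]+dl[3])[0]/2,(dl[0]+dl[1])[1]/2]);print("dial",dc,dl[2][0]-dl[3][0],dl[0][1]-dl[1][1])
a=lambda v:np.degrees(np.arctan2(v[1],v[0]))
print("bar",a(r-b))
for hub in(h[:2],dc):print("green",[a(p[:2]-hub) for p in(gi,go)],"blk",[a(p[:2]-hub) for p in(ki,ko)],np.linalg.norm(gi[:2]-hub),np.linalg.norm(go[:2]-hub))
# scene: screw-independent hub check
c=d["scene"];P=cloud(c);hs=cv2.cvtColor(c["frame"],cv2.COLOR_RGB2HSV).astype(int);H,S=hs[...,0],hs[...,1]
Q=P[165:235,280:330];m=(S[165:235,280:330]>140)&(Q[...,2]>.107)&(Q[...,2]<.116);q=Q[m][:,:2]
print(cv2.minAreaRect(q.astype(np.float32)),len(q))
# bystanders heights max near hub
P=cloud(d["top"]);m=(np.hypot(P[...,0]-h[0],P[...,1]-h[1])<.14)&(P[...,2]>.12)&(d["top"]["range_z"]>0);print(m.sum())
E
```

```text
[ 0.63022264 -0.01565821  0.1105    ] [ 0.53346894 -0.03862149  0.1105    ] [ 0.58357028 -0.02686885  0.1105    ] 0.09944139609286153 [ 0.58184579 -0.02713985  0.1105    ]
dial [ 0.58304879 -0.02725642] 0.14019325013510875 0.1392985112827299
bar 13.351401395332276
green [np.float64(126.04336159699123), np.float64(124.50611671860673)] blk [np.float64(-32.67737206261061), np.float64(-33.13427251758313)] 0.041157575894332644 0.06668415744750186
green [np.float64(125.1391227666023), np.float64(123.94845353562918)] blk [np.float64(-31.979644161971425), np.float64(-32.61664193555799)] 0.0411692368898993 0.06671127847497034
((0.5887021422386169, -0.026248164474964142), (0.09570224583148956, 0.01589163765311241), 14.160826683044434) 295
0
```

Emit:
{"op": "send_rows", "data": {
  "steps": "1 0.024 0.028 0 0 0 0;1 0.024 0.028 0 0 0 0;1 0.024 0.028 0 0 0 0;1 0.024 0.028 0 0 0 0;1 0.024 0.028 0 0 0 0"
}}

```text
clock: 0.52
eef_pos: [0.3419, -0.3067, 0.2309]
tool_rot: [0.974, 0.227, -0.0, -0.0]
ft_force: [-0.5, -0.1, -0.3]
grip_width: 0.0848
grasp_force: 0.0
```

```bash
cat > s.py <<'E'
from workcell import *
import numpy as np
from scipy.spatial.transform import Rotation as R
o=get_obs();m=R.from_quat(o["tool_rot"]).as_matrix()
print("t",round(float(o["clock"]),2),"q",np.degrees(o["joint_pos"]).round(1),"p",np.round(o["eef_pos"],4),"yaw",np.degrees(np.arctan2(m[1,0],m[0,0])).round(2),"z",m[:,2].round(3),"F",np.round(o["ft_force"],1),"T",np.round(o["ft_torque"],3),"w",round(float(o["grip_width"]),4),"g",round(float(o["grasp_force"]),1))
E
python3 s.py
```

```text
t 0.52 q [-41.9   9.2  -5.5  75.3   0.  111.9] p [ 0.3419 -0.3067  0.2309] yaw 26.24 z [-0.001  0.001 -1.   ] F [-0.5 -0.1 -0.3] T [-0.007 -0.003 -0.001] w 0.0848 g 0.0
```

Emit:
{"op": "send_rows", "data": {
  "steps": "1 0.024 0.028 0 0 0 0.12;1 0.024 0.028 0 0 0 0.12;1 0.024 0.028 0 0 0 0.12;1 0.024 0.028 0 0 0 0.12;1 0.024 0.028 0 0 0 0.12"
}}

```text
clock: 0.93
eef_pos: [0.4621, -0.1666, 0.231]
tool_rot: [0.862, 0.508, -0.0, -0.0]
ft_force: [0.2, -0.9, 0.1]
grip_width: 0.0854
grasp_force: 0.0
```

Emit:
{"op": "send_rows", "data": {
  "steps": "1 0.024 0.028 0 0 0 0.12;1 0.024 0.028 0 0 0 0.12;1 0.024 0.028 0 0 0 0.12;1 0.024 0.028 0 0 0 0.12;1 0.024 0.028 0 0 0 0.12"
}}

```text
clock: 1.35
eef_pos: [0.582, -0.0266, 0.2308]
tool_rot: [0.673, 0.74, -0.0, -0.0]
ft_force: [0.1, -0.5, 0.2]
grip_width: 0.0852
grasp_force: 0.0
```

Emit:
{"op": "send_rows", "data": {
  "steps": "1 0 0 0 0 0 0.12;1 0 0 0 0 0 0.12;1 0 0 0 0 0 0.12;1 0 0 0 0 0 0.12;1 0 0 0 0 0 0.12"
}}

```text
clock: 1.77
eef_pos: [0.5811, -0.028, 0.2304]
tool_rot: [0.424, 0.906, -0.0, -0.001]
ft_force: [-0.1, 0.0, 1.0]
grip_width: 0.0855
grasp_force: 0.0
```

Emit:
{"op": "send_rows", "data": {
  "steps": "1 0 0 0 0 0 0.12;1 0 0 0 0 0 0.12;1 0 0 0 0 0 0.12;1 0 0 0 0 0 0.12;1 0 0 0 0 0 0.12"
}}

```text
clock: 2.18
eef_pos: [0.5811, -0.0283, 0.2306]
tool_rot: [0.138, 0.99, -0.0, -0.001]
ft_force: [-0.9, 0.1, -0.9]
grip_width: 0.0854
grasp_force: 0.0
```

Emit:
{"op": "send_rows", "data": {
  "steps": "1 0 0 0 0 0 0.12;1 0 0 0 0 0 0.12;1 0 0 0 0 0 0.12;1 0 0 0 0 0 0.12;1 0 0 0 0 0 0.035"
}}

```text
clock: 2.6
eef_pos: [0.5811, -0.0283, 0.2306]
tool_rot: [-0.118, 0.993, 0.0, -0.001]
ft_force: [0.1, 0.3, -0.7]
grip_width: 0.0856
grasp_force: 0.0
```

```bash
python3 s.py; python3 - <<'E'
from workcell import *
import cv2,numpy as np,pickle
o=get_obs();c=camera("wrist");pickle.dump((o,c),open('w0.pkl','wb'));cv2.imwrite('pics/w0.png',c["frame"][...,::-1]);print(c["T_tool_cam"].round(3),c["camera_matrix"].round(1))
E
```

```text
t 2.6 q [ -2.8  23.3  13.6  80.4  -0.  -16.3] p [ 0.5811 -0.0283  0.2306] yaw -166.44 z [-0.001  0.    -1.   ] F [ 0.1  0.3 -0.7] T [-0.022  0.064 -0.009] w 0.0856 g 0.0
[[ 0.001 -0.949 -0.316  0.082]
 [ 1.     0.001 -0.001  0.001]
 [ 0.001 -0.316  0.949 -0.143]
 [ 0.     0.     0.     1.   ]] [[357.1   0.  323.4]
 [  0.  357.1 194.1]
 [  0.    0.    1. ]]
```

View pics/w0.png

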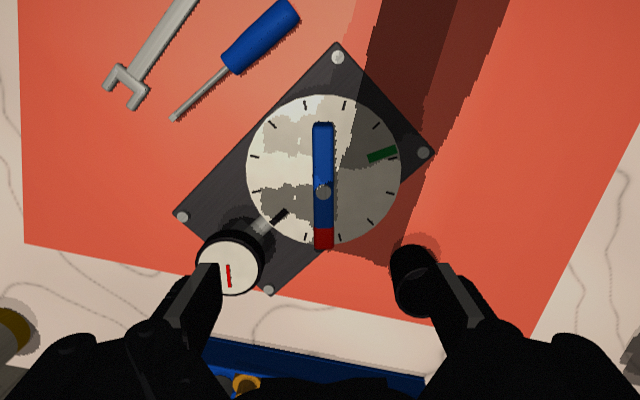

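The wrist view shows the bar upright at u≈323, with the hub screw at (323,191), the red end at the bottom (323,247), and the green mark at (382,155). The fingers are well clear of the bar.

```bash
cat > wr.py <<'E'
import numpy as np
from scipy.spatial.transform import Rotation as R
def ext(o,c):
    T=np.eye(4);T[:3,:3]=R.from_quat(o["tool_rot"]).as_matrix();T[:3,3]=o["eef_pos"]
    c["extrinsics"]=np.linalg.inv(T@c["T_tool_cam"]);return c
E
python3 - <<'E'
import pickle;from h import *;from wr import *
o,c=pickle.load(open('w0.pkl','rb'));c=ext(o,c)
hs=cv2.cvtColor(c["frame"],cv2.COLOR_RGB2HSV).astype(int);H,S=hs[...,0],hs[...,1];P=cloud(c)
b=np.zeros((400,640),bool);b[115:255,300:345]=1
m=b&(P[...,2]>.106)&(P[...,2]<.117)&(S>100)
q=P[m];print(len(q),np.median(q[:,2]),cv2.minAreaRect(q[:,:2].astype(np.float32)))
uv=np.argwhere(m)[:,::-1];r=ray(c,uv,.1105)[:,:2];print(cv2.minAreaRect(r.astype(np.float32)))
h=ray(c,[[323,191]],.1105)[0];print("screw",h)
g=np.zeros((400,640),bool);g[140:170,355:405]=1;g&=(H>40)&(H<85)&(S>90)
rg=ray(c,np.argwhere(g)[:,::-1],.063)[:,:2];print(cv2.minAreaRect(rg.astype(np.float32)))
dg=rg.mean(0)-h[:2];print("green",np.degrees(np.arctan2(dg[1],dg[0])),np.hypot(*dg))
E
```

```text
2365 0.11184996983637069 ((0.5829752087593079, -0.027433879673480988), (0.09991820156574249, 0.01567261479794979), 14.149717330932617)
((0.5830172300338745, -0.02745356410741806), (0.1003699004650116, 0.01555778831243515), 14.096185684204102)
screw [ 0.58336308 -0.02731681  0.1105    ]
((0.5521542429924011, 0.018328890204429626), (0.007956361398100853, 0.025885526090860367), 34.408721923828125)
green 124.39034742268785 0.05528959347351873
```

Emit:
{"op": "send_rows", "data": {
  "steps": "1 0.002 0.0006 -0.025 0 0 0.01;1 0 0 -0.03 0 0 0;1 0 0 -0.03 0 0 0;1 0 0 -0.02 0 0 0;1 0 0 -0.015 0 0 0"
}}

```text
clock: 3.07
eef_pos: [0.5815, -0.0276, 0.1081]
tool_rot: [-0.12, 0.993, 0.0, -0.002]
ft_force: [-0.2, 0.4, 0.4]
grip_width: 0.0855
grasp_force: 0.0
```

Emit:
{"op": "send_rows", "data": {
  "steps": "1 0 0 -0.012 0 0 0;1 0 0 -0.01 0 0 0;1 0 0 -0.0066 0 0 0;1 0 0 0 0 0 0;1 0 0 0 0 0 0"
}}

```text
clock: 3.48
eef_pos: [0.5835, -0.0277, 0.0827]
tool_rot: [-0.121, 0.993, 0.0, -0.0]
ft_force: [0.3, -0.7, -0.4]
grip_width: 0.0854
grasp_force: 0.0
```

Emit:
{"op": "send_rows", "data": {
  "steps": "-1 0 0 0 0 0 0;-1 0 0 0 0 0 0;-1 0 0 0 0 0 0;-1 0 0 0 0 0 0;-1 0 0 0 0 0 0"
}}

```text
clock: 3.9
eef_pos: [0.5837, -0.0277, 0.0832]
tool_rot: [-0.121, 0.993, -0.0, 0.0]
ft_force: [0.3, 0.2, 0.4]
grip_width: 0.0251
grasp_force: 0.0
```

Emit:
{"op": "send_rows", "data": {
  "steps": "-1 0 0 0 0 0 0;-1 0 0 0 0 0 0;-1 0 0 0 0 0 0;-1 0 0 0 0 0 0;-1 0 0 0 0 0 0"
}}

```text
clock: 4.32
eef_pos: [0.5837, -0.0278, 0.0835]
tool_rot: [-0.121, 0.993, -0.0, 0.001]
ft_force: [-0.3, 0.1, 5.6]
grip_width: 0.015
grasp_force: 77.8
```

```bash
python3 s.py
```

```text
t 4.32 q [ -2.7  28.9  -0.3  60.7  -0.  -16.6] p [ 0.5837 -0.0278  0.0835] yaw -166.12 z [ 0.001 -0.    -1.   ] F [-0.3  0.1  5.6] T [-0.076  0.367  0.144] w 0.015 g 77.8
```

Emit:
{"op": "send_rows", "data": {
  "steps": "-1 0 0 0 0 0 -0.07;-1 0 0 0 0 0 -0.07;-1 0 0 0 0 0 -0.07;-1 0 0 0 0 0 -0.07;-1 0 0 0 0 0 -0.07"
}}

```text
clock: 4.73
eef_pos: [0.5838, -0.0278, 0.0836]
tool_rot: [0.055, 0.998, -0.0, 0.001]
ft_force: [-4.1, -0.7, 6.4]
grip_width: 0.015
grasp_force: 80.5
```

```bash
python3 s.py
```

```text
t 4.73 q [-2.7 28.9 -0.3 60.7 -0.   3.6] p [ 0.5838 -0.0278  0.0836] yaw 173.67 z [ 0.001 -0.    -1.   ] F [-4.1 -0.7  6.4] T [-0.066  0.663  0.189] w 0.015 g 80.5
```

Emit:
{"op": "send_rows", "data": {
  "steps": "-1 0 0 0 0 0 -0.08;-1 0 0 0 0 0 -0.08;-1 0 0 0 0 0 -0.08;-1 0 0 0 0 0 -0.06;-1 0 0 0 0 0 -0.04"
}}

```text
clock: 5.15
eef_pos: [0.5838, -0.0276, 0.0836]
tool_rot: [0.223, 0.975, 0.0, 0.001]
ft_force: [-2.5, -0.2, 5.4]
grip_width: 0.0154
grasp_force: 80.4
```

```bash
python3 s.py
```

```text
t 5.15 q [-2.7 28.9 -0.3 60.7  0.  23.1] p [ 0.5838 -0.0276  0.0836] yaw 154.24 z [ 0.001 -0.    -1.   ] F [-2.5 -0.2  5.4] T [0.056 0.531 0.28 ] w 0.0154 g 80.4
```

Emit:
{"op": "send_rows", "data": {
  "steps": "-1 0 0 0 0 0 -0.02;-1 0 0 0 0 0 -0.02;-1 0 0 0 0 0 -0.02;-1 0 0 0 0 0 -0.02;-1 0 0 0 0 0 0"
}}

```text
clock: 5.57
eef_pos: [0.5837, -0.0275, 0.0836]
tool_rot: [0.261, 0.965, 0.0, 0.001]
ft_force: [-1.2, 0.1, 5.6]
grip_width: 0.015
grasp_force: 80.6
```

```bash
python3 s.py
```

```text
t 5.57 q [-2.7 28.9 -0.3 60.7  0.  27.5] p [ 0.5837 -0.0275  0.0836] yaw 149.75 z [ 0.001  0.    -1.   ] F [-1.2  0.1  5.6] T [0.049 0.319 0.136] w 0.015 g 80.6
```

Emit:
{"op": "send_rows", "data": {
  "steps": "-1 0 0 0 0 0 -0.02;-1 0 0 0 0 0 -0.02;-1 0 0 0 0 0 -0.01;-1 0 0 0 0 0 0;-1 0 0 0 0 0 0"
}}

```text
clock: 5.98
eef_pos: [0.5838, -0.0275, 0.0836]
tool_rot: [0.284, 0.959, 0.0, 0.001]
ft_force: [-1.3, -0.4, 5.6]
grip_width: 0.015
grasp_force: 80.6
```

```bash
python3 s.py
```

```text
t 5.98 q [-2.7 28.9 -0.3 60.7  0.  30.3] p [ 0.5838 -0.0275  0.0836] yaw 146.96 z [ 0.001  0.    -1.   ] F [-1.3 -0.4  5.6] T [-0.009  0.283  0.365] w 0.015 g 80.6
```

Emit:
{"op": "send_rows", "data": {
  "steps": "-1 0 0 0 0 0 -0.02;-1 0 0 0 0 0 -0.02;-1 0 0 0 0 0 -0.01;-1 0 0 0 0 0 0;-1 0 0 0 0 0 0"
}}

```text
clock: 6.4
eef_pos: [0.5839, -0.0276, 0.0836]
tool_rot: [0.308, 0.951, 0.0, 0.001]
ft_force: [-1.4, 1.0, 4.8]
grip_width: 0.0148
grasp_force: 80.4
```

```bash
python3 s.py
```

```text
t 6.4 q [-2.7 28.9 -0.3 60.7 -0.  33.2] p [ 0.5839 -0.0276  0.0836] yaw 144.11 z [ 0.001 -0.    -1.   ] F [-1.4  1.   4.8] T [-0.037  0.252  0.481] w 0.0148 g 80.4
```

Torque has risen to 0.48, so the valve is on its seat. I'll go a little further and hold.

Emit:
{"op": "send_rows", "data": {
  "steps": "-1 0 0 0 0 0 -0.02;-1 0 0 0 0 0 -0.02;-1 0 0 0 0 0 -0.02;-1 0 0 0 0 0 0;-1 0 0 0 0 0 0"
}}

```text
clock: 6.82
eef_pos: [0.5839, -0.0275, 0.0836]
tool_rot: [0.336, 0.942, 0.0, 0.001]
ft_force: [-1.6, 0.0, 5.5]
grip_width: 0.0153
grasp_force: 80.6
```

```bash
python3 s.py;python3 - <<'E'
from workcell import *
import cv2,numpy as np,pickle
o=get_obs();c=camera("wrist");pickle.dump((o,c),open('w1.pkl','wb'))
t=camera("top")["frame"][145:255,265:390,::-1]
cv2.imwrite('pics/w1.png',np.vstack([cv2.resize(c["frame"][80:280,200:450,::-1],(500,300)),cv2.resize(t,(340,300))[:, :340] if 0 else cv2.resize(t,(500,300))]))
E
```

```text
t 6.82 q [-2.7 28.9 -0.3 60.7  0.  36.6] p [ 0.5839 -0.0275  0.0836] yaw 140.67 z [ 0.001  0.    -1.   ] F [-1.6  0.   5.5] T [0.003 0.258 0.468] w 0.0153 g 80.6
```

View pics/w1.png

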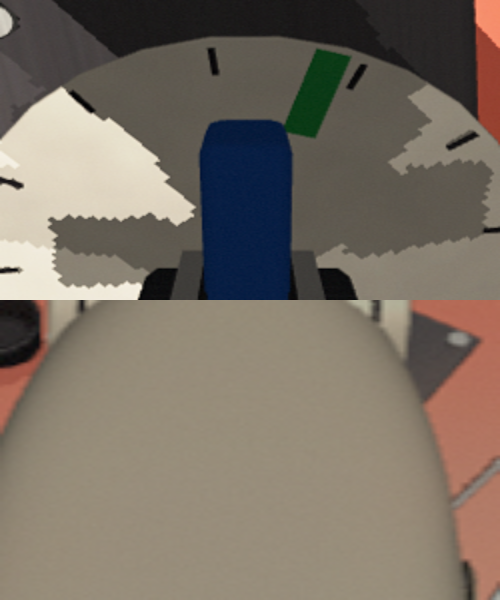

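Emit:
{"op": "send_rows", "data": {
  "steps": "-1 0 0 0 0 0 0;-1 0 0 0 0 0 0;-1 0 0 0 0 0 0;-1 0 0 0 0 0 0;-1 0 0 0 0 0 0"
}}

```text
clock: 7.33
eef_pos: [0.5838, -0.0275, 0.0835]
tool_rot: [0.336, 0.942, 0.0, 0.001]
ft_force: [-1.6, 0.4, 5.5]
grip_width: 0.0153
grasp_force: 80.6
```

Emit:
{"op": "send_rows", "data": {
  "steps": "-1 0 0 0 0 0 0;-1 0 0 0 0 0 0;-1 0 0 0 0 0 0;-1 0 0 0 0 0 0;-1 0 0 0 0 0 0"
}}

```text
clock: 7.75
eef_pos: [0.5839, -0.0275, 0.0836]
tool_rot: [0.336, 0.942, 0.0, 0.001]
ft_force: [-1.8, -0.3, 5.6]
grip_width: 0.0152
grasp_force: 80.6
```

```bash
python3 s.py
```

```text
t 7.75 q [-2.7 28.9 -0.3 60.7  0.  36.6] p [ 0.5839 -0.0275  0.0836] yaw 140.68 z [ 0.001  0.    -1.   ] F [-1.8 -0.3  5.6] T [0.014 0.325 0.41 ] w 0.0152 g 80.6
```

The bar sits straight between the pads with no slip. Torque of about 0.41 N m agrees with roughly -0.12 rad of squeeze, held for about 1 s. Now I'll open the valve.

Emit:
{"op": "send_rows", "data": {
  "steps": "-1 0 0 0 0 0 0.105;-1 0 0 0 0 0 0.105;-1 0 0 0 0 0 0.105;-1 0 0 0 0 0 0.105;-1 0 0 0 0 0 0.105"
}}

```text
clock: 8.17
eef_pos: [0.5837, -0.0278, 0.0835]
tool_rot: [0.079, 0.997, 0.0, 0.0]
ft_force: [-2.7, -0.5, 6.1]
grip_width: 0.0151
grasp_force: 80.0
```

Emit:
{"op": "send_rows", "data": {
  "steps": "-1 0 0 0 0 0 0.105;-1 0 0 0 0 0 0.105;-1 0 0 0 0 0 0.105;-1 0 0 0 0 0 0.105;-1 0 0 0 0 0 0.105"
}}

```text
clock: 8.58
eef_pos: [0.5838, -0.028, 0.0836]
tool_rot: [-0.182, 0.983, -0.0, 0.001]
ft_force: [-1.4, -0.5, 5.1]
grip_width: 0.0149
grasp_force: 80.5
```

```bash
python3 s.py
```

```text
t 8.58 q [ -2.7  28.9  -0.3  60.7  -0.  -23.7] p [ 0.5838 -0.028   0.0836] yaw -159.02 z [ 0.001 -0.    -1.   ] F [-1.4 -0.5  5.1] T [-0.114  0.133 -0.236] w 0.0149 g 80.5
```

Emit:
{"op": "send_rows", "data": {
  "steps": "-1 0 0 0 0 0 0.105;-1 0 0 0 0 0 0.105;-1 0 0 0 0 0 0.105;-1 0 0 0 0 0 0.105;-1 0 0 0 0 0 0.105"
}}

```text
clock: 9.0
eef_pos: [0.5839, -0.0282, 0.0836]
tool_rot: [-0.431, 0.902, -0.001, 0.0]
ft_force: [-1.5, -1.4, 5.0]
grip_width: 0.0151
grasp_force: 80.1
```

Emit:
{"op": "send_rows", "data": {
  "steps": "-1 0 0 0 0 0 0.105;-1 0 0 0 0 0 0.105;-1 0 0 0 0 0 0.105;-1 0 0 0 0 0 0.105;-1 0 0 0 0 0 0.105"
}}

```text
clock: 9.42
eef_pos: [0.5842, -0.0284, 0.0836]
tool_rot: [-0.65, 0.76, -0.001, 0.0]
ft_force: [-0.0, -0.9, 4.0]
grip_width: 0.0153
grasp_force: 80.1
```

Emit:
{"op": "send_rows", "data": {
  "steps": "-1 0 0 0 0 0 0.105;-1 0 0 0 0 0 0.105;-1 0 0 0 0 0 0.105;-1 0 0 0 0 0 0.105;-1 0 0 0 0 0 0.105"
}}

```text
clock: 9.83
eef_pos: [0.5845, -0.0284, 0.0836]
tool_rot: [0.825, -0.565, 0.001, -0.0]
ft_force: [-0.1, 0.0, 3.6]
grip_width: 0.0153
grasp_force: 79.9
```

Emit:
{"op": "send_rows", "data": {
  "steps": "-1 0 0 0 0 0 0.08;-1 0 0 0 0 0 0.07;-1 0 0 0 0 0 0.05;-1 0 0 0 0 0 0.032;-1 0 0 0 0 0 0"
}}

```text
clock: 10.25
eef_pos: [0.5846, -0.0283, 0.0836]
tool_rot: [0.884, -0.467, 0.001, -0.0]
ft_force: [0.8, -1.6, 4.0]
grip_width: 0.0152
grasp_force: 80.1
```

```bash
python3 s.py
```

```text
t 10.25 q [  -2.7   28.9   -0.3   60.6   -0.  -127. ] p [ 0.5846 -0.0283  0.0836] yaw -55.73 z [ 0.003 -0.001 -1.   ] F [ 0.8 -1.6  4. ] T [-0.383 -0.112  0.035] w 0.0152 g 80.1
```

Emit:
{"op": "send_rows", "data": {
  "steps": "-0.4 0 0 0 0 0 0;0 0 0 0 0 0 0;0.5 0 0 0 0 0 0;1 0 0 0 0 0 0;1 0 0 0 0 0 0"
}}

```text
clock: 10.67
eef_pos: [0.5829, -0.0275, 0.0821]
tool_rot: [0.884, -0.467, -0.001, 0.0]
ft_force: [0.2, -0.4, -0.2]
grip_width: 0.073
grasp_force: 0.0
```

Emit:
{"op": "send_rows", "data": {
  "steps": "1 0 0 0 0 0 0;1 0 0 0 0 0 0;1 0 0 0.01 0 0 0;1 0 0 0.015 0 0 0;1 0 0 0.025 0 0 0"
}}

```text
clock: 11.08
eef_pos: [0.5816, -0.0276, 0.1314]
tool_rot: [0.884, -0.467, -0.002, 0.001]
ft_force: [0.9, -0.8, -1.2]
grip_width: 0.0858
grasp_force: 0.0
```

Emit:
{"op": "send_rows", "data": {
  "steps": "1 0 0 0.03 0 0 0;1 0 0 0.03 0 0 0;1 0 0 0.03 0 0 0;1 0 0 0.01 0 0 0;1 0 0 0 0 0 0"
}}

```text
clock: 11.5
eef_pos: [0.5855, -0.0278, 0.2373]
tool_rot: [0.884, -0.467, 0.004, -0.002]
ft_force: [0.7, 0.4, -0.8]
grip_width: 0.0853
grasp_force: 0.0
```

```bash
python3 s.py; python3 - <<'E'
from workcell import *
import cv2,numpy as np
from h import *;from wr import *
o=get_obs();c=ext(o,camera("wrist"))
cv2.imwrite('pics/w2.png',c["frame"][...,::-1])
hs=cv2.cvtColor(c["frame"],cv2.COLOR_RGB2HSV).astype(int);H,S=hs[...,0],hs[...,1];P=cloud(c)
m=(P[...,2]>.106)&(P[...,2]<.117)&(S>100)&(np.hypot(P[...,0]-.583,P[...,1]+.0274)<.06)
r=ray(c,np.argwhere(m)[:,::-1],.1105)[:,:2];print(cv2.minAreaRect(r.astype(np.float32)))
E
```

```text
t 11.5 q [  -2.7   23.3   14.5   80.8    0.  -127. ] p [ 0.5855 -0.0278  0.2373] yaw -55.72 z [ 0.008 -0.    -1.   ] F [ 0.7  0.4 -0.8] T [ 0.021  0.001 -0.039] w 0.0853 g 0.0
((0.5826998949050903, -0.02789696678519249), (0.016450271010398865, 0.10017843544483185), 33.96553039550781)
```

View pics/w2.png

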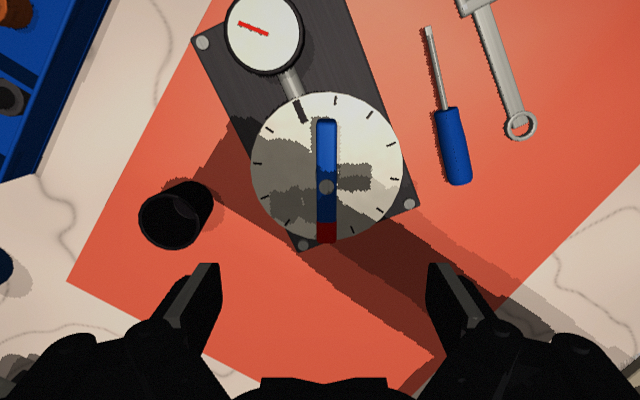

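The wrist view shows the red end (326,232) covering the green mark. The bar is at 124.0° against 124.4° for the mark, the gripper is clear, and the cup, driver and spanner are where they were.

Emit:
{"op": "send_rows", "data": {
  "steps": "1 0 0 0 0 0 0;1 0 0 0 0 0 0;1 0 0 0 0 0 0;1 0 0 0 0 0 0;1 0 0 0 0 0 0"
}}

```text
clock: 11.97
eef_pos: [0.583, -0.0277, 0.2316]
tool_rot: [0.884, -0.467, -0.001, 0.0]
ft_force: [0.2, 0.6, 0.3]
grip_width: 0.0854
grasp_force: 0.0
```

```bash
python3 -c "
from workcell import *
print(job_done())"
```

```text
the job is handed in; nothing more can be done
None
```

I turned the valve onto its seat (about 0.12 rad of squeeze, held about 1 s), then opened it until the red end stood over the green mark (124.0° against 124.4°). I let go at about 10.7 s and handed the job in; the cup, screwdriver and spanner were not touched.

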